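# Put the reference standards away and latch the locker door

## Task

Slide the standards tray all the way home into the small steel locker while its door is still well open. Then swing the door shut by pushing it, and press it gently and steadily near the lock until you feel the sprung tongue ride over the keeper and snap in, so that the door stays shut when you let go - and ease off the moment it snaps instead of leaning on the latched door. Never slam or force the door, keep the standards in their tray, and leave the oil bottle, air blower and stylus case where they are.

Things in the scene. Friction and masses are not known exactly. Their poses are not given: they have to be found in the camera images.
- locker: Flat grey steel locker screwed to the desk, open in front. Origin at desk level below tray_home; x points inward from front to back, y to the door's hinge side, z up. Body: x from -77 mm (front plane) to +85, y -74 to +74; roof 74 to 78 mm high, starting 8 mm behind the front plane; floor top at z = 20. Two floor runners, 8 mm high, inner faces at y = -52.5 and +52.5, guide the tray.
- tray_home (a point): Where the tray's origin lies when the tray touches the rubber stops at the back: on the locker's floor, 20 mm above the desk. Axes as the locker's. The tray's front wall is then 2 mm behind the locker's front plane.
- tray: Grey plastic tray, 100 x 150 x 26 mm, walls 3 mm, about 0.2 kg. Origin: centre of its underside; x across, y along it (toward the end that sticks out), z up. It lies on the locker's floor, its y axis along the locker's -x, and stands 33 to 58 mm out of the front at the start. It slides freely between the runners.
- tray_front (a point): Middle of the tray's front (outer) end wall at its rim: outer face, 26 mm above the tray's underside, 46 mm above the desk. Push the tray home here, along the locker's x axis.
- door (a joint): Angle (rad) of the locker's blue door: a folded steel pan 150 mm wide, z = 15 to 81 mm, front sheet 8 mm thick, edges folded inward 29 mm at the top and free side; 0.35 kg, hinge slightly stiff, stays where left. 0 = parallel to the front, front sheet's middle 15 mm before the front plane; grows as it opens outward (1.57 = square out). Latched: -0.065 to +0.06, by the keeper's setting.
- door_hinge (a point): Point on the door's upright hinge axis, in the middle of its front sheet, 47 mm above the desk, at the locker's x = -92, y = +70 mm. Its axes turn with the door, as door_push's.
- door_push (a point): Place to press: on the door's outer face (4 mm outside the hinge axis) over the latch, 115 mm from the hinge axis, 33 mm from the free edge, 61 mm above the desk, just above the round steel lock face. x axis: square through the door from outside to inside (the way to push), y toward the hinge, z up.
- tongue (a joint): Travel (m) of the brass tongue on the door's inner side near its free edge, 61 mm high: 0 = fully out, 0.010 = pushed in. Bevelled on its inward side; spring 7 N out, 13 N when 7 mm in. It meets the keeper's lip about 14 mm (at the free edge) before the door latches, is pressed in some 7 mm, and snaps fully out behind the lip. A door let go before that springs back open a little.
- keeper_mid (a point): Middle setting of the steel keeper's lip inside the locker's free side. The keeper is bolted fast through slots, up to 7 mm further in or out; no reading tells. At door_push the latch takes 13 to 18 N, then the force drops by half or more as it snaps; never press with more than 22 N, nor lean with more than 18 N on the latched door, which meets a hard rubber stop right behind the latched position.
- buffer (a joint): Squeeze (m) of the small black rubber buffer on the keeper, beside the lip, 40 mm high, that meets the door's inner face 3 mm before it is latched. 0 = free; it gives 1.5 N per mm. Behind a latched door it stays squeezed by about 3 mm and keeps the door snug; a door that is not latched is pushed off it.
- step_standard: White step standard block, 32 x 52 x 17 mm, 0.2 kg, loose in the tray. Origin: centre of its underside.
- bushing: Brass-coloured bushing, 34 mm across, 12 mm high, loose in the tray. Origin: centre of its underside.
- gauge_block: Steel gauge block, 9 x 35 x 10 mm, loose in the tray. Origin: centre of its underside.
- oil_bottle: White dropper bottle with a red tip, 42 mm across, 118 mm high, standing some 0.2 m before the locker's open front. Not to be moved. Origin: centre of its underside.
- air_blower: Red rubber air blower, 48 mm across, 88 mm high, standing behind the locker. Not to be moved. Origin: centre of its underside.
- stylus_case: Flat black and white stylus case, 28 x 88 x 18 mm, lying behind the locker. Not to be moved. Origin: centre of its underside.
Things that resemble listed ones, but are neither listed nor needed, are in the scene too. There is more than one size of the tray; the job needs the larger.

How it is judged:
By the outcome, as a careful person would: the job done as asked, in the order asked, and still so for the second after the job is handed in, with the robot touching nothing.
It also fails if it takes over 67 s, if anything falls off the work surface, if the arm or the gripper's body presses on something with over 40 N, if the wrist force passes 120 N, or if a joint passes its speed limit or range.

## Robot

A 6-joint arm with a two-finger parallel gripper is mounted at the origin on a cart in front of the work surface, level with it; the furniture and walls round the work are solid. World frame = base frame: x ahead of the robot, y to its left, z up, the work surface at z = 0. Lengths are in m, angles in rad, forces in N, time in s.
With the tool pointing down it reaches from about 0.375 to 0.9 m from the base axis. Payload 3.1 kg.
Tool frame: the origin (TCP) lies on the front face of the gripper's body, between the roots of the fingers; the fingertips stand 70 mm ahead of it and the grasp point (between the pads) lies 51 mm ahead of it (arm.hold_point_z is the distance from the TCP to the grasp point, in m); z points along the fingers, y is the line along which they close (so a half turn about z gives the same grasp; the last joint's range is limited). The gripper opens to 87 mm and grips with 3 to 60 N. Pads are 19 mm wide; open, the fingers measure 117 mm over their backs; the gripper's body (75 mm by 190 mm) begins 51 mm behind the grasp point.
Start: joints at [1.014, 0.527, 1.433, -0, 1.181, -0.178], TCP at [0.231, 0.581, 0.292] pointing down, gripper open.
Joint ranges: [-3.08, 3.08], [-0.75, 2.2], [0.22, 2.44], [-1.43, 4.57], [0, 2.65], [-2.85, 2.85]. Speed limits (rad/s): [2.79, 2.79, 3.14, 3.14, 3.14, 3.14].

## Interface

Orientations are given as a unit quaternion [w, x, y, z].
In Python, from bench import arm, optics, boxes_of, tip_of gives the robot as it stands.
- The arm moves only by the shell command python3 -m inch 'ROWS'. ROWS is JSON, a list of rows, each a list of 3 entries, a list of its own where there are three numbers: the shift along the tool's x, y, z in m, then the turn, a rotation vector about the tool's x, y, z in rad, then the finger opening in m, from 0 to 0.087. In form: [[[tx, ty, tz], [rx, ry, rz], fingers], ...]. A call has 1 to 8 rows; each row shifts and turns the commanded pose from where the row before left it, along the tool's axes as they then stand; what a row does not reach is not made up. A row lasts 1/12 s, in which the tool goes at most 41.7 mm and 7.16 degrees, less where a joint would pass 70% of its speed; a pose out of reach is approached as far as the arm can. A call is refused whole if a number of a shift passes 0.0417 or a number of a turn 0.125, either way. A call with a gripper value outside its range is refused whole. The fingers move at their own pace and stop on an object; the grip force is fixed at half the most. Time passes only in rows, so rows that do not move let the fingers close. It gives the time, the measured TCP pose, the force, the opening and the grip force at its end, in the units of the state.
- arm.read_state(): the state, without advancing time (a new reading comes with each control period).
- optics.snapshot(name): name is "scene" or "top" or "wrist"; returns the picture (480x640x3 uint8, blue, green, red); there is no depth.
- optics.camera_model(name): a dict with "camera_matrix" (3x3 intrinsics, pixels), "dist_coeffs" ([k1, k2, p1, p2, k3] as OpenCV has them; the pictures are not rectified), "world_from_camera" (4x4, takes a point from camera to world coordinates); the wrist camera has in their place "tool_from_camera" (4x4, takes a point from camera to tool coordinates, whose origin is the TCP and whose axes are the flange's). Camera axes: x right, y up, looking along -z (the intrinsics and any distortion apply to the point x, -y, -z); pixel columns grow to the right and rows downward; lengths in m; the calibration is good to about 2 mm. A picture is of the moment at which its call begins: read the wrist's pose just before it. camera_model takes no time and is no camera call.
- arm.job_done(): hands the job in; it is judged then, once.
Trained networks look in the newest picture that a camera, given by its name, has taken for a name from the list of things; names that differ only in an ending like _2 or _b are one class to them, and where a whole thing is asked for, a point or a joint stands for the part that bears it (a point fixed in the world has none). Each returns a list of dicts, best first, with "confidence" (0 to 1); they miss things now and then, are a little off and sometimes report something else, mostly with a low value. They report only what shows in the picture. A call takes as long as a camera call. They do not tell look-alikes from the thing itself.
- boxes_of(camera, thing): "extent" ([centre column, centre row, width, height] in pixels, round what is visible of it).
- tip_of(camera, thing): "xy" ([column, row] in pixels: a listed point, or the origin of a listed thing).
The state is a dict: "clock": time; "qpos": joint angles; "joint_velocities": joint speeds; "joint_torque": joint torques, N m; "position": TCP position; "eef_rot": TCP orientation; "wrist_force": force on the tool from outside, world axes, zero at the start; "moment": the same for the moment, N m; "grip_width": opening from 0.0 (shut) to 1.0 (fully open); "finger_force": force on a finger pad.
Only numpy, scipy, OpenCV 4.12 (cv2) and the standard library are available. Lean on these libraries where they do the work, as an engineer would, in place of code of your own. Each camera call takes 0.05 s, during which the arm holds its last target. There are 200 camera calls.

## Working session

There is one attempt and no reset: what is moved stays moved. The work goes in short steps, Python scripts to look and compute and a shell command to move; the robot and the scene stay as the last step left them, time stands still between calls to the robot, and variables do not carry over. Pictures are saved under pics/ and viewed, at most 10 in all, crops included, and the job is handed in when it is done.

```bash
mkdir -p pics; ls; cat > h.py <<'E'
import numpy as np,cv2
from scipy.spatial.transform import Rotation as R
from bench import arm,optics,boxes_of,tip_of
def T():
    s=arm.read_state();q=s['eef_rot'];M=np.eye(4);M[:3,:3]=R.from_quat([q[1],q[2],q[3],q[0]]).as_matrix();M[:3,3]=s['position'];return M
def cam(n):
    m=optics.camera_model(n);W=np.array(m['world_from_camera']) if 'world_from_camera' in m else T()@np.array(m['tool_from_camera'])
    return np.array(m['camera_matrix']),np.array(m['dist_coeffs']),W
def ray(c,px):
    K,d,W=c;u=cv2.undistortPoints(np.array([[px]],float),K,d)[0,0];v=W[:3,:3]@[u[0],-u[1],-1];return W[:3,3],v/np.linalg.norm(v)
def atz(c,px,z):
    o,v=ray(c,px);return o+v*(z-o[2])/v[2]
def proj(c,P):
    K,d,W=c;p=(np.atleast_2d(P)-W[:3,3])@W[:3,:3];p=p*[1,-1,-1];return cv2.projectPoints(p,np.zeros(3),np.zeros(3),K,d)[0][:,0]
def st():
    s=arm.read_state();print('t',s['clock'],'pos',np.round(s['position'],4),'F',np.round(s['wrist_force'],1),'q',np.round(s['qpos'],3),'\nR',np.round(T()[:3,:3],3).tolist(),s['grip_width'])
E
python3 - <<'E'
from h import *
st()
for n in('scene','top'):
    im=optics.snapshot(n);cv2.imwrite(f'pics/{n}0.png',im)
    print(n,np.round(optics.camera_model(n)['world_from_camera'],3).tolist())
    for t in('locker','tray','door','oil_bottle'):
        print(t,[(round(b['confidence'],2),np.round(b['extent']).tolist()) for b in boxes_of(n,t)][:3])
    for t in('tray_home','tray_front','door_hinge','door_push','keeper_mid','oil_bottle','tray'):
        print(t,[(round(b['confidence'],2),np.round(b['xy']).tolist()) for b in tip_of(n,t)][:3])
E
```

```text
pics
t 0.0 pos [0.2302 0.5804 0.2913] F [-0.  -0.6  0.3] q [ 1.015  0.528  1.434 -0.     1.181 -0.179] 
R [[-0.929, 0.369, -0.001], [0.369, 0.929, -0.002], [0.0, -0.002, -1.0]] 1.0005024996954717
scene [[0.852, 0.371, -0.369, 0.132], [-0.524, 0.612, -0.593, -0.611], [0.006, 0.698, 0.716, 0.904], [0.0, 0.0, 0.0, 1.0]]
locker [(0.7, [308.0, 254.0, 111.0, 131.0])]
tray [(0.9, [367.0, 366.0, 62.0, 70.0]), (0.74, [324.0, 257.0, 58.0, 35.0])]
door [(0.84, [327.0, 284.0, 64.0, 70.0])]
oil_bottle [(0.85, [414.0, 318.0, 22.0, 41.0])]
tray_home [(0.35, [417.0, 336.0])]
tray_front [(0.9, [350.0, 337.0]), (0.64, [336.0, 268.0]), (0.57, [316.0, 258.0])]
door_hinge [(0.92, [298.0, 270.0])]
door_push [(0.73, [331.0, 296.0]), (0.24, [262.0, 218.0])]
keeper_mid [(0.78, [345.0, 235.0]), (0.26, [263.0, 215.0]), (0.2, [333.0, 256.0])]
oil_bottle [(0.81, [417.0, 332.0])]
tray [(0.71, [318.0, 256.0])]
top [[0.027, 0.994, -0.102, 0.43], [-0.999, 0.029, 0.018, 0.1], [0.02, 0.101, 0.995, 1.294], [0.0, 0.0, 0.0, 1.0]]
locker [(0.98, [311.0, 249.0, 132.0, 69.0])]
tray [(0.59, [415.0, 280.0, 50.0, 44.0])]
door [(0.75, [348.0, 267.0, 66.0, 23.0])]
oil_bottle [(0.82, [411.0, 229.0, 17.0, 20.0])]
tray_home []
tray_front [(0.81, [334.0, 250.0]), (0.65, [397.0, 276.0]), (0.55, [312.0, 236.0])]
door_hinge [(0.8, [315.0, 277.0])]
door_push [(0.55, [365.0, 270.0])]
keeper_mid [(0.73, [312.0, 222.0])]
oil_bottle [(0.73, [408.0, 230.0]), (0.64, [312.0, 221.0]), (0.31, [301.0, 250.0])]
tray [(0.83, [412.0, 282.0]), (0.71, [302.0, 249.0])]
```

```bash
python3 - <<'E'
import cv2
a=cv2.imread('pics/scene0.png');cv2.imwrite('pics/sc.png',cv2.resize(a[180:420,220:540],None,fx=2.5,fy=2.5,interpolation=2))
a=cv2.imread('pics/top0.png');cv2.imwrite('pics/tc.png',cv2.resize(a[180:320,220:460],None,fx=3.3,fy=3.3,interpolation=2))
E
```

```text
(no output)
```

View pics/sc.png

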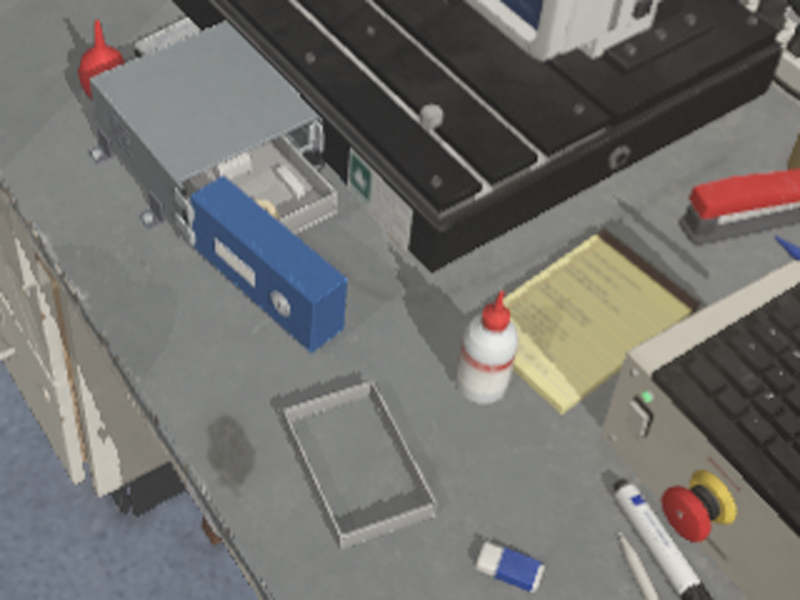

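View pics/tc.png

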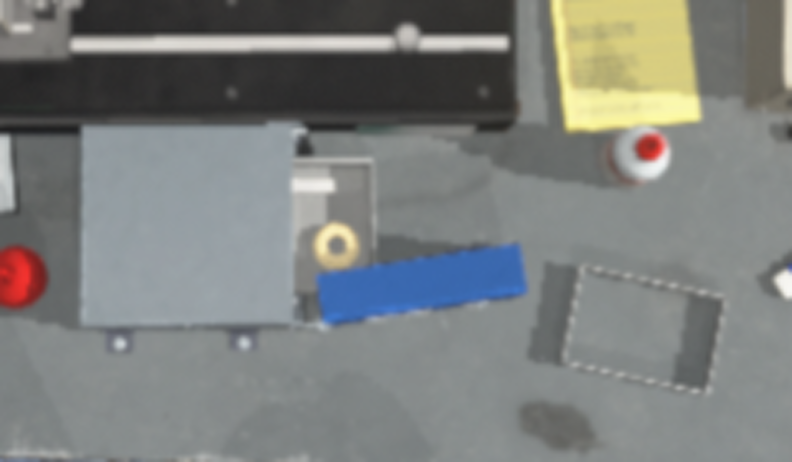

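The picture shows the locker with its front towards world -y and its hinge side towards the robot. Three things could be mistaken for parts of the job:
- **Tray:** the job's tray is in the locker, scene (324,257), holding the standards. The empty tray on the desk at scene (367,366) is the look-alike.
- **Door:** the blue door with the round lock is at scene (327,284).
- **Bottle:** the dropper bottle is at scene (414,318).

Next I'll fit the locker pose.

```bash
cat >> h.py <<'E'
def LW(p): # locker->world
    c,s=np.cos(p[2]),np.sin(p[2]);M=np.eye(4);M[:2,:2]=[[c,-s],[s,c]];M[:2,3]=p[:2];return M
def doorM(a): # door frame: x inward normal, y toward hinge, origin hinge axis z=0
    # at a=0 axes as locker; opening swings free edge (-y) toward -x
    M=np.eye(4);c,s=np.cos(-a),np.sin(-a);M[:2,:2]=[[c,-s],[s,c]];M[:2,3]=[-.092,.070];return M
def app(M,P): P=np.atleast_2d(P);return P@M[:3,:3].T+M[:3,3]
E
python3 - <<'E'
from h import *
from scipy.optimize import least_squares
S,Tp=cam('scene'),cam('top')
s=lambda x,y:(x/2.5+220,y/2.5+180)
t=lambda x,y:(x/3.3+220,y/3.3+180)
roof=[[.085,.074,.078],[.085,-.074,.078],[-.069,-.074,.078],[-.069,.074,.078]]
obs=[(S,[s(93,83),s(222,22),s(322,125),s(187,180)]),(Tp,[t(80,325),t(80,125),t(295,125),t(295,325)])]
f=lambda p:np.concatenate([(proj(c,app(LW(p),roof))-np.array(o)).ravel() for c,o in obs])
r=least_squares(f,[.42,.13,1.57],loss='soft_l1');print('locker',r.x,np.round(r.fun,1))
L=LW(r.x)
# door: (hinge outer-top edge, free outer top, free inner top)
D=[[-.004,-.148,.081],[.029+.004,-.148,.081]]
do=[(S,[s(310,350),None]),(S,None)]
g=lambda a:np.concatenate([(proj(Tp,app(L@doorM(a[0]),D))-np.array([t(525,293),t(520,243)])).ravel(),(proj(S,app(L@doorM(a[0]),[[-.004,-.148,.015],[-.004,-.148,.081]]))-np.array([s(313,350),s(310,295)])).ravel()])
q=least_squares(g,[1.4]);print('door',q.x,np.round(q.fun,1))
a=q.x[0]
for n,P in dict(push=[-.004,-.115,.061],free=[-.004,-.148,.061],inn=[.029,-.148,.08],innh=[.029,0,.08]).items():print(n,app(L@doorM(a),P).round(4),app(doorM(a),P).round(3))
print('push dets',atz(S,(331,296),.061),atz(Tp,(365,270),.061))
Li=np.linalg.inv(L)
for n,c,p,z in[('tray_front S',S,(336,268),.046),('tray_front T',Tp,(334,250),.046),('bottle S',S,(417,332),0),('bottle T',Tp,(408,230),.0),('bottletip',Tp,t(650,147),.118),('trayrimfree corner',Tp,t(374,158),.046),('trayrim S',S,s(337,192),.046),('machine edge',Tp,t(517,122),.1),('machedge0',Tp,t(517,122),0.0)]:
  w=atz(c,p,z);print(n,w.round(4),app(Li,w).round(3))
print('machine top pt height? scene corner',[ (z,atz(S,s(435,222),z).round(3).tolist(), atz(Tp,t(517,112),z).round(3).tolist()) for z in(.05,.1,.15)])
print(np.linalg.norm(np.array(cam('wrist')[2])[:3,3]-T()[:3,3]),optics.camera_model('wrist')['tool_from_camera'])
E
```

```text
locker [0.54074576 0.15372552 1.61351654] [-2.4 -1.7  1.3 -0.8 -0.9 -4.2 -4.5  1.2  1.1  0.6  0.9 -0.5 -0.1 -1.4
  0.8 -0.4]
door [1.4208699] [ 2.2 -1.1  1.  -1.2 -0.2  1.6  2.   3.3]
push [[ 0.4928 -0.0548  0.061 ]] [[-0.206  0.057  0.061]]
free [[ 0.4991 -0.0872  0.061 ]] [[-0.239  0.052  0.061]]
inn [[ 0.5315 -0.0809  0.08  ]] [[-0.234  0.019  0.08 ]]
innh [[0.5032 0.0644 0.08  ]] [[-0.088  0.041  0.08 ]]
push dets [ 0.48993835 -0.04785827  0.061     ] [ 0.49349423 -0.05066703  0.061     ]
tray_front S [0.5449 0.0206 0.046 ] [[-0.133  0.001  0.046]]
tray_front T [0.5413 0.0247 0.046 ] [[-0.129  0.005  0.046]]
bottle S [ 0.6153 -0.1749  0.    ] [[-0.331 -0.06   0.   ]]
bottle T [ 0.6023 -0.1673  0.    ] [[-0.323 -0.048  0.   ]]
bottletip [ 0.6002 -0.164   0.118 ] [[-0.32  -0.046  0.118]]
trayrimfree corner [0.596  0.0275 0.046 ] [[-0.128 -0.05   0.046]]
trayrim S [0.5968 0.0267 0.046 ] [[-0.129 -0.051  0.046]]
machine edge [ 0.618  -0.0716  0.1   ] [[-0.228 -0.068  0.1  ]]
machedge0 [ 0.6337 -0.086   0.    ] [[-0.243 -0.083  0.   ]]
machine top pt height? scene corner [(0.05, [0.646, -0.048, 0.05], [0.633, -0.079, 0.05]), (0.1, [0.616, -0.081, 0.1], [0.625, -0.071, 0.1]), (0.15, [0.586, -0.114, 0.15], [0.617, -0.064, 0.15])]
0.12028800467244723 [[-9.49630897e-04  9.60013112e-01  2.79953430e-01  7.66400041e-02]
 [ 9.99999546e-01  8.88775017e-04  3.44324394e-04 -8.18223457e-04]
 [ 8.17403187e-05  2.79953630e-01 -9.60013520e-01 -9.27083834e-02]
 [ 0.00000000e+00  0.00000000e+00  0.00000000e+00  1.00000000e+00]]
```

```bash
python3 -m inch '[[[-0.015,-0.012,0],[0,0,0],0],[[-0.0288,-0.0239,0],[0,0,0],0],[[-0.0288,-0.0239,0],[0,0,0],0],[[-0.0288,-0.0239,0],[0,0,0],0],[[-0.0288,-0.0239,0],[0,0,0],0],[[-0.0288,-0.0239,0],[0,0,0],0],[[-0.0288,-0.0239,0],[0,0,0],0],[[-0.0288,-0.0239,0],[0,0,0],0]]'
python3 -m inch '[[[-0.0288,-0.0239,0],[0,0,0],0],[[-0.0288,-0.0239,0],[0,0,0],0],[[-0.0288,-0.0239,0],[0,0,0],0],[[-0.0288,-0.0239,0],[0,0,0],0],[[-0.0288,-0.0239,0],[0,0,0],0],[[-0.0288,-0.0239,0],[0,0,0],0],[[-0.0288,-0.0239,0],[0,0,0],0],[[-0.0288,-0.0239,0],[0,0,0],0]]'
python3 -m inch '[[[-0.0288,-0.0239,0],[0,0,0],0],[[-0.0288,-0.0239,0],[0,0,0],0],[[-0.0144,-0.0119,0],[0,0,0],0],[[0,0,0],[0,0,-0.105],0],[[0,0,0],[0,0,-0.105],0],[[0,0,0],[0,0,-0.105],0],[[0,0,0],[0,0,-0.105],0],[[0,0,0],[0,0,0],0]]'
python3 - <<'E'
from h import *
st()
im=optics.snapshot('wrist');cv2.imwrite('pics/w0.png',im);c=cam('wrist')
L=LW([.5407,.1537,1.6135]);Li=np.linalg.inv(L)
for t,z in(('tray_front',.046),('door_hinge',.047),('door_push',.061),('keeper_mid',.061)):
    for b in tip_of('wrist',t)[:2]: w=atz(c,b['xy'],z);print(t,round(b['confidence'],2),np.round(b['xy']),w.round(4),app(Li,w).round(4))
E
```

```text
clock: 1.87
position: [0.3663, 0.3328, 0.2925]
eef_rot: [0.0, 0.188, 0.982, 0.0]
wrist_force: [0.3, -0.2, -0.6]
grip_width: 0.482
finger_force: 0.0
clock: 2.53
position: [0.51, 0.0698, 0.2925]
eef_rot: [0.0, 0.188, 0.982, 0.0]
wrist_force: [0.5, 1.1, 0.6]
grip_width: 0.005
finger_force: 0.0
clock: 3.2
position: [0.5543, -0.0106, 0.2923]
eef_rot: [0.0, -0.022, 1.0, -0.0]
wrist_force: [-0.6, 0.5, -0.9]
grip_width: 0.003
finger_force: 0.0
t 3.2 pos [ 0.5543 -0.0106  0.2923] F [-0.6  0.5 -0.9] q [-0.221  0.432  1.611 -0.     1.098 -1.835] 
R [[-0.999, -0.044, 0.0], [-0.044, 0.999, -0.0], [-0.0, -0.0, -1.0]] 0.0030413402490685787
tray_front 0.87 [214. 154.] [ 0.4858 -0.1201  0.046 ] [[-0.2712  0.0666  0.046 ]]
tray_front 0.74 [358. 219.] [0.5461 0.027  0.046 ] [[-1.268e-01  1.000e-04  4.600e-02]]
door_hinge 0.8 [398. 150.] [0.4755 0.0609 0.047 ] [[-0.09    0.0691  0.047 ]]
door_push 0.61 [285. 160.] [ 0.4891 -0.0487  0.061 ] [[-0.2     0.0602  0.061 ]]
```

View pics/w0.png

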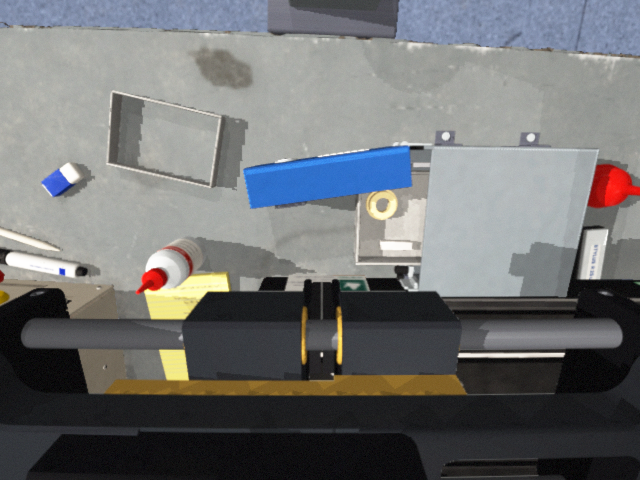

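The wrist picture confirms the fit: tray front at (358,219), hinge at (398,150), bushing at (381,205), bottle at (175,265). I'll descend between the door and the machine, then push.

```bash
python3 -m inch '[[[0,0,0.03],[0,0,0],0],[[0,0,0.035],[0,0,0],0],[[0,0,0.035],[0,0,0],0],[[0,0,0.035],[0,0,0],0],[[0,0,0.033],[0,0,0],0],[[0,0,0.02],[0,0,0],0],[[0,0.004,0],[0,0,0],0],[[0,0.006,0],[0,0,0],0]]'
python3 -m inch '[[[0,0.006,0],[0,0,0],0],[[0,0.004,0],[0,0,0],0],[[0,0.004,0],[0,0,0],0],[[0,0.005,0],[0,0,0],0],[[0,0.006,0],[0,0,0],0],[[0,0.006,0],[0,0,0],0],[[0,0.006,0],[0,0,0],0],[[0,0.004,0],[0,0,0],0]]'
python3 - <<'E'
from h import *
st();print(app(np.linalg.inv(LW([.5407,.1537,1.6135])),T()[:3,3]))
E
```

```text
clock: 4.12
position: [0.5535, -0.0003, 0.1035]
eef_rot: [-0.001, -0.02, 1.0, 0.0]
wrist_force: [0.1, 0.6, 1.1]
grip_width: 0.003
finger_force: 0.0
clock: 4.78
position: [0.5525, 0.0409, 0.1048]
eef_rot: [0.001, -0.021, 1.0, -0.0]
wrist_force: [0.1, -5.5, 3.2]
grip_width: 0.003
finger_force: 2.5
t 4.7833 pos [0.5525 0.0409 0.1048] F [ 0.1 -5.5  3.2] q [-1.280e-01  7.170e-01  1.749e+00 -1.000e-03  6.750e-01 -1.741e+00] 
R [[-0.999, -0.043, 0.001], [-0.043, 0.999, -0.001], [-0.001, -0.001, -1.0]] 0.0026291187908405963
[[-0.11318741 -0.0069575   0.10478436]]
```

```bash
python3 -m inch '[[[0,0.004,0],[0,0,0],0],[[0,0.004,0],[0,0,0],0],[[0,0.004,0],[0,0,0],0],[[0,0.003,0],[0,0,0],0]]'
python3 -m inch '[[[0,0.002,0],[0,0,0],0],[[0,0.002,0],[0,0,0],0],[[0,0.001,0],[0,0,0],0]]'
python3 - <<'E'
from h import *
st();print(app(np.linalg.inv(LW([.5407,.1537,1.6135])),T()[:3,3]))
E
```

```text
clock: 5.12
position: [0.5512, 0.056, 0.1041]
eef_rot: [-0.0, -0.021, 1.0, 0.0]
wrist_force: [-1.0, -4.8, 2.9]
grip_width: 0.005
finger_force: 2.3
clock: 5.37
position: [0.551, 0.0609, 0.1041]
eef_rot: [-0.0, -0.021, 1.0, 0.0]
wrist_force: [-0.0, -4.4, 3.1]
grip_width: 0.005
finger_force: 2.1
t 5.3667 pos [0.551  0.0609 0.1041] F [-0.  -4.4  3.1] q [-0.092  0.719  1.747  0.     0.677 -1.705] 
R [[-0.999, -0.042, -0.001], [-0.042, 0.999, 0.0], [0.001, 0.0, -1.0]] 0.004743201345271576
[[-0.09320178 -0.00630035  0.10407456]]
```

```bash
for i in 1; do python3 -m inch '[[[0,0.001,0],[0,0,0],0],[[0,0.001,0],[0,0,0],0]]' | sed -n '2p;4p'; done
python3 -m inch '[[[0,0.001,0],[0,0,0],0]]' | sed -n '2p;4p'
python3 -m inch '[[[0,0.001,0],[0,0,0],0]]' | sed -n '2p;4p'
```

```text
position: [0.5509, 0.0626, 0.1041]
wrist_force: [0.9, -3.8, 2.4]
position: [0.5509, 0.0636, 0.1041]
wrist_force: [-0.0, -3.9, 1.4]
position: [0.5508, 0.0646, 0.1041]
wrist_force: [0.6, -4.4, 1.3]
```

```bash
python3 -m inch '[[[0,0.001,0],[0,0,0],0]]' | sed -n '2p;4p'
python3 -m inch '[[[0,0.001,0],[0,0,0],0]]' | sed -n '2p;4p'
python3 -m inch '[[[0,0.0005,0],[0,0,0],0]]' | sed -n '2p;4p'
```

```text
position: [0.5508, 0.0657, 0.1041]
wrist_force: [0.4, -3.3, 0.7]
position: [0.5508, 0.0667, 0.1041]
wrist_force: [-0.6, -3.6, 0.7]
position: [0.5507, 0.0673, 0.1041]
wrist_force: [-0.1, -3.7, -0.1]
```

```bash
python3 -m inch '[[[0,0.001,0],[0,0,0],0]]' | sed -n '2p;4p'
python3 -m inch '[[[0,0.001,0],[0,0,0],0]]' | sed -n '2p;4p'
python3 -m inch '[[[0,0.0005,0],[0,0,0],0]]' | sed -n '2p;4p'
```

```text
position: [0.5507, 0.0682, 0.1041]
wrist_force: [-0.5, -3.0, 0.6]
position: [0.5507, 0.0692, 0.1041]
wrist_force: [0.1, -2.9, -0.2]
position: [0.5506, 0.0698, 0.1041]
wrist_force: [0.5, -2.6, -0.2]
```

```bash
python3 -m inch '[[[0,0.001,0],[0,0,0],0]]' | sed -n '2p;4p'
python3 -m inch '[[[0,0.001,0],[0,0,0],0]]' | sed -n '2p;4p'
python3 - <<'E'
from h import *
im=optics.snapshot('wrist');cv2.imwrite('pics/w1.png',im)
E
```

```text
position: [0.5506, 0.0707, 0.1041]
wrist_force: [0.4, -2.8, -0.2]
position: [0.5506, 0.0717, 0.1041]
wrist_force: [0.8, -3.3, -0.5]
```

View pics/w1.png

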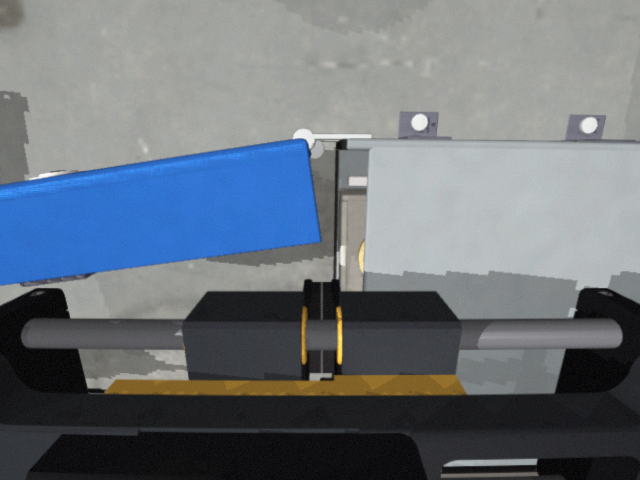

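The tray front rim shows at column ~342, almost level with the locker front, with the roof edge at ~367. I'll compare that with where the home position should project.

```bash
python3 - <<'E'
from h import *
c=cam('wrist');L=LW([.5407,.1537,1.6135])
for n,P in dict(rim_home=[-.075,.03,.046],rim_home2=[-.075,.05,.046],rim_in=[-.072,.03,.046],roof=[-.069,.05,.078],roofc=[-.069,.074,.078],floor=[-.077,.065,.02],wall=[-.077,.074,.05]).items():print(n,proj(c,app(L,P)).round(1))
a=cv2.imread('pics/w1.png');cv2.imwrite('pics/w1c.png',cv2.resize(a[110:320,270:430],None,fx=3.6,fy=2.8,interpolation=2))
E
```

```text
rim_home [[338.1 238.6]]
rim_home2 [[338.7 196.2]]
rim_in [[344.5 238.6]]
roof [[359.7 208.2]]
roofc [[361.8 138.9]]
floor [[332.7 160.4]]
wall [[335.2 140.9]]
```

View pics/w1c.png

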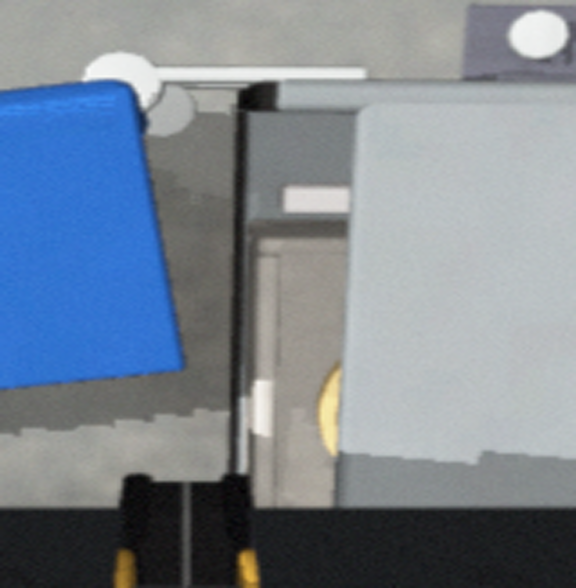

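```bash
python3 -m inch '[[[0,0.001,0],[0,0,0],0]]' | sed -n '2p;4p'
python3 -m inch '[[[0,0.0005,0],[0,0,0],0]]' | sed -n '2p;4p'
python3 -m inch '[[[0,0.0005,0],[0,0,0],0]]' | sed -n '2p;4p'
```

```text
position: [0.5505, 0.0724, 0.1041]
wrist_force: [-0.5, -7.7, -1.3]
position: [0.5505, 0.0725, 0.1041]
wrist_force: [0.1, -7.7, -0.5]
position: [0.5505, 0.0726, 0.1041]
wrist_force: [-1.8, -9.5, 0.5]
```

```bash
python3 -m inch '[[[0,0.0005,0],[0,0,0],0]]' | sed -n '2p;4p'
python3 -m inch '[[[0,0.0005,0],[0,0,0],0]]' | sed -n '2p;4p'
```

```text
position: [0.5504, 0.0727, 0.1041]
wrist_force: [-1.4, -10.9, -0.2]
position: [0.5504, 0.0727, 0.1041]
wrist_force: [-0.4, -12.0, -0.2]
```

The tray is home: the force climbs against the stop while the position stays put. I'll back off, rise, and refine the door angle from the first wrist picture.

```bash
python3 -m inch '[[[0,-0.006,0],[0,0,0],0],[[0,-0.02,0],[0,0,0],0],[[0,-0.004,0],[0,0,0],0],[[0,0,-0.02],[0,0,0],0],[[0,0,-0.035],[0,0,0],0],[[0,0,-0.035],[0,0,0],0],[[0,0,-0.015],[0,0,0],0],[[0,0,0],[0,0,0],0]]'
cat >> h.py <<'E'
PL=[.5406,.1564,1.6135];L=LW(PL)
E
python3 - <<'E'
from h import *
from scipy.optimize import least_squares
m=optics.camera_model('wrist');W=np.eye(4);W[:3,:3]=[[-.999,-.044,0],[-.044,.999,0],[0,0,-1]];W[:3,3]=[.5543,-.0106,.2923]
c=(np.array(m['camera_matrix']),np.array(m['dist_coeffs']),W@np.array(m['tool_from_camera']))
Li=np.linalg.inv(L)
e=[app(Li,atz(c,p,.081))[0] for p in((246,168),(409,147),(250,208),(412,188))]
print(np.round(e,4));
for i,j in((0,1),(2,3)):d=e[j]-e[i];print('angle',np.arctan2(d[0],d[1]),np.linalg.norm(d))
st();a=np.mean([np.arctan2(e[j][0]-e[i][0],e[j][1]-e[i][1]) for i,j in((0,1),(2,3))])
G=app(L@doorM(a),[-.025,-.115,.126])[0];yaw=PL[2]-a
M=T();d=G-M[:3,3];print(a,'goal',G,'delta tool',M[:3,:3].T@d,'yaw now',np.arctan2(M[1,1],M[0,1]),'goal yaw',yaw)
E
```

```text
clock: 7.5
position: [0.5541, 0.0451, 0.2134]
eef_rot: [0.004, -0.021, 1.0, -0.0]
wrist_force: [1.0, 0.1, 1.0]
grip_width: 0.01
finger_force: 0.0
[[-0.236   0.0541  0.081 ]
 [-0.0908  0.0724  0.081 ]
 [-0.2345  0.0178  0.081 ]
 [-0.0855  0.0364  0.081 ]]
angle 1.44576223424807 0.14631119595121184
angle 1.4471183150318234 0.15014513495041762
t 7.5 pos [0.5541 0.0451 0.2134] F [1.  0.1 1. ] q [-1.200e-01  5.400e-01  1.688e+00  1.000e-03  9.050e-01 -1.734e+00] 
R [[-0.999, -0.042, 0.009], [-0.042, 0.999, 0.0], [-0.009, -0.0, -1.0]] 0.009815894945106669
1.4464402746399467 goal [ 0.46906204 -0.05606053  0.126     ] delta tool [ 0.08996386 -0.09750963  0.08662816] yaw now 1.612563629534259 goal yaw 0.1670597253600532
```

```bash
python3 -m inch '[[[0.015,-0.0165,0],[0,0,0],0],[[0.0225,-0.0245,0],[0,0,0],0],[[0.0225,-0.0245,0],[0,0,0],0],[[0.0225,-0.0245,0],[0,0,0],0],[[0.0075,-0.0075,0],[0,0,0],0],[[0,0,0],[0,0,0.12],0],[[0,0,0],[0,0,0.12],0],[[0,0,0],[0,0,0.12],0]]' | sed -n 2p
python3 -m inch '[[[0,0,0],[0,0,0.12],0],[[0,0,0],[0,0,0.12],0],[[0,0,0],[0,0,0.12],0],[[0,0,0],[0,0,0.12],0],[[0,0,0],[0,0,0.12],0],[[0,0,0],[0,0,0.12],0],[[0,0,0],[0,0,0.12],0],[[0,0,0],[0,0,0.12],0]]' | sed -n 2p
python3 -m inch '[[[0,0,0],[0,0,0.12],0],[[0,0,0],[0,0,0],0],[[0,0,0],[0,0,0],0]]' | sed -n 2p
python3 - <<'E'
from h import *
st();a=1.4464
for g in(-.025,-.013):
    G=app(L@doorM(a),[g,-.115,.126])[0];M=T();print(M[:3,:3].T@(G-M[:3,3]),np.arctan2(M[1,1],M[0,1])-(PL[2]-a))
print(app(np.linalg.inv(L@doorM(a)),T()[:3,3]))
E
```

```text
position: [0.4658, -0.0563, 0.2087]
position: [0.466, -0.0558, 0.2086]
position: [0.466, -0.0561, 0.2087]
t 9.0833 pos [ 0.466  -0.0561  0.2087] F [ 0.6 -0.  -0.4] q [-3.590e-01  4.570e-01  1.898e+00  1.000e-03  7.880e-01 -5.350e-01] 
R [[-0.175, 0.985, -0.001], [0.985, 0.175, 0.001], [0.001, -0.001, -1.0]] 0.00515635639863021
[-0.00059551  0.00303482  0.08274239] 0.008904879467183158
[-0.00070236  0.01503434  0.082735  ] 0.008904879467183158
[[-0.02798907 -0.11451011  0.20874475]]
```

```bash
python3 -m inch '[[[0,0,0.02],[0,0,0],0],[[0,0,0.028],[0,0,0],0],[[0,0,0.025],[0,0,0],0],[[0,0,0.01],[0,0,0],0],[[0,0.005,0],[0,0,0],0],[[0,0.005,0],[0,0,0],0],[[0,0.003,0],[0,0,0],0],[[0,0.002,0],[0,0,0],0]]'
python3 -m inch '[[[0,0.0015,0],[0,0,-0.012],0],[[-0.0002,0.003,0],[0,0,-0.025],0],[[-0.0005,0.0045,0],[0,0,-0.04],0],[[-0.0005,0.0058,0],[0,0,-0.05],0],[[-0.0005,0.0058,0],[0,0,-0.05],0],[[-0.0005,0.0058,0],[0,0,-0.05],0]]'
```

```text
clock: 9.75
position: [0.4824, -0.0542, 0.1272]
eef_rot: [0.001, 0.643, 0.766, 0.001]
wrist_force: [0.3, -0.4, -0.0]
grip_width: 0.008
finger_force: 0.2
clock: 10.25
position: [0.5072, -0.0492, 0.1268]
eef_rot: [0.0, 0.551, 0.835, 0.0]
wrist_force: [-1.1, 0.3, 0.2]
grip_width: 0.005
finger_force: 0.3
```

```bash
cat > ck.py <<'E'
from h import *
M=T();a=PL[2]-np.arctan2(M[1,1],M[0,1]);p=app(np.linalg.inv(L@doorM(a)),M[:3,3])[0]
print('t',arm.read_state()['clock'],'a',a.round(4),'tcp in door(a)',p.round(4),'F door',(np.linalg.inv(L@doorM(a))[:3,:3]@arm.read_state()['wrist_force']).round(1))
E
python3 ck.py
python3 -m inch '[[[-0.0005,0.0058,0],[0,0,-0.05],0],[[-0.0005,0.0058,0],[0,0,-0.05],0],[[-0.0005,0.0058,0],[0,0,-0.05],0],[[-0.0005,0.0058,0],[0,0,-0.05],0],[[-0.0005,0.0058,0],[0,0,-0.05],0],[[-0.0005,0.0058,0],[0,0,-0.05],0],[[-0.0005,0.0058,0],[0,0,-0.05],0],[[-0.0005,0.0058,0],[0,0,-0.05],0]]' >/dev/null
python3 ck.py
python3 - <<'E'
from h import *
cv2.imwrite('pics/t1.png',np.vstack([cv2.resize(optics.snapshot('wrist'),None,fx=.75,fy=.75),cv2.resize(optics.snapshot('top')[190:310,270:430],(480,240))]))
E
```

```text
t 10.25 a 1.2097 tcp in door(a) [-0.0135 -0.1146  0.1268] F door [-0.9  0.7  0.2]
t 10.9167 a 0.8096 tcp in door(a) [-0.013  -0.1146  0.1268] F door [ 0.3 -0.8  0.6]
```

View pics/t1.png

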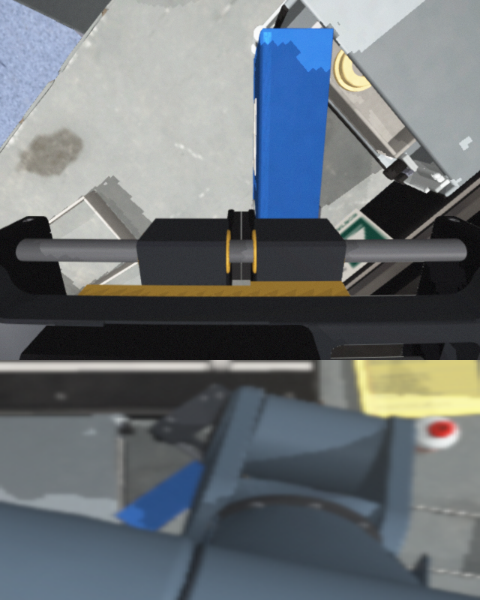

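The fingers sit flat on the outer face of the door at picture (255,215). The door is following, and the bushing is still in the tray at (350,70). I'll keep swinging, slowing down towards the end.

```bash
python3 -m inch '[[[-0.0005,0.0058,0],[0,0,-0.05],0],[[-0.0005,0.0058,0],[0,0,-0.05],0],[[-0.0005,0.0058,0],[0,0,-0.05],0],[[-0.0005,0.0058,0],[0,0,-0.05],0],[[-0.0005,0.0058,0],[0,0,-0.05],0],[[-0.0005,0.0058,0],[0,0,-0.05],0],[[-0.0005,0.0058,0],[0,0,-0.05],0],[[-0.0004,0.0046,0],[0,0,-0.04],0]]' >/dev/null
python3 ck.py
python3 -m inch '[[[-0.0004,0.0046,0],[0,0,-0.04],0],[[-0.0004,0.0046,0],[0,0,-0.04],0],[[-0.0003,0.0035,0],[0,0,-0.03],0],[[-0.0002,0.0023,0],[0,0,-0.02],0],[[-0.0002,0.0023,0],[0,0,-0.02],0],[[-0.0001,0.0012,0],[0,0,-0.01],0]]' >/dev/null
python3 ck.py
```

```text
t 11.6833 a 0.4217 tcp in door(a) [-0.0127 -0.1144  0.1265] F door [-0.  -0.6 -0.4]
t 12.1833 a 0.2625 tcp in door(a) [-0.0123 -0.1144  0.1264] F door [-0.7  0.4  0.3]
```

```bash
python3 -m inch '[[[-0.0001,0.0012,0],[0,0,-0.01],0],[[-0.0001,0.0012,0],[0,0,-0.01],0],[[-0.0001,0.0012,0],[0,0,-0.01],0],[[-0.0001,0.0012,0],[0,0,-0.01],0],[[-0.0001,0.0012,0],[0,0,-0.01],0],[[-0.0001,0.0012,0],[0,0,-0.01],0],[[-0.0001,0.0012,0],[0,0,-0.01],0]]' >/dev/null
python3 ck.py
python3 -m inch '[[[0,0.0006,0],[0,0,-0.005],0],[[0,0.0006,0],[0,0,-0.005],0]]' >/dev/null; python3 ck.py
python3 -m inch '[[[0,0.0006,0],[0,0,-0.005],0],[[0,0.0006,0],[0,0,-0.005],0]]' >/dev/null; python3 ck.py
python3 -m inch '[[[0,0.0006,0],[0,0,-0.005],0],[[0,0.0006,0],[0,0,-0.005],0]]' >/dev/null; python3 ck.py
```

```text
t 12.7667 a 0.1926 tcp in door(a) [-0.012  -0.1144  0.1263] F door [-0.8 -0.9  0.8]
t 12.9333 a 0.183 tcp in door(a) [-0.0119 -0.1143  0.1262] F door [-0.6 -0.5  0.8]
t 13.1 a 0.173 tcp in door(a) [-0.0119 -0.1141  0.1262] F door [-1.3 -0.8  0.6]
t 13.2667 a 0.1631 tcp in door(a) [-0.0118 -0.114   0.1262] F door [-0.8 -0.4  0.1]
```

```bash
python3 -m inch '[[[0,0.0006,0],[0,0,-0.005],0],[[0,0.0006,0],[0,0,-0.005],0]]' >/dev/null; python3 ck.py
python3 -m inch '[[[0,0.0006,0],[0,0,-0.005],0],[[0,0.0006,0],[0,0,-0.005],0]]' >/dev/null; python3 ck.py
python3 -m inch '[[[0,0.0006,0],[0,0,-0.005],0],[[0,0.0006,0],[0,0,-0.005],0]]' >/dev/null; python3 ck.py
python3 -m inch '[[[0,0.0006,0],[0,0,-0.005],0],[[0,0.0006,0],[0,0,-0.005],0]]' >/dev/null; python3 ck.py
```

```text
t 13.4333 a 0.153 tcp in door(a) [-0.0118 -0.1139  0.1262] F door [-0.8 -0.4 -0.2]
t 13.6 a 0.1429 tcp in door(a) [-0.0117 -0.1137  0.1262] F door [ 0.2 -0.7 -0.6]
t 13.7667 a 0.133 tcp in door(a) [-0.0116 -0.1137  0.1262] F door [-1.2 -0.2  0.2]
t 13.9333 a 0.1229 tcp in door(a) [-0.0115 -0.1135  0.1262] F door [-0.8  0.4 -0.2]
```

```bash
python3 -m inch '[[[0,0.0006,0],[0,0,-0.005],0],[[0,0.0006,0],[0,0,-0.005],0]]' >/dev/null; python3 ck.py
python3 -m inch '[[[0,0.0006,0],[0,0,-0.005],0],[[0,0.0006,0],[0,0,-0.005],0]]' >/dev/null; python3 ck.py
```

```text
t 14.1 a 0.113 tcp in door(a) [-0.0115 -0.1134  0.1263] F door [-0.9 -0.2 -0.2]
t 14.2667 a 0.1025 tcp in door(a) [-0.0119 -0.1135  0.1263] F door [-4.1 -0.3 -0.5]
```

```bash
python3 -m inch '[[[0,0.0006,0],[0,0,-0.005],0],[[0,0.0006,0],[0,0,-0.005],0]]' >/dev/null; python3 ck.py
python3 -m inch '[[[0,0.0006,0],[0,0,-0.005],0],[[0,0.0006,0],[0,0,-0.005],0]]' >/dev/null; python3 ck.py
```

```text
t 14.4333 a 0.0923 tcp in door(a) [-0.0123 -0.1135  0.1263] F door [-7.3 -0.4  0.9]
t 14.6 a 0.0819 tcp in door(a) [-0.013  -0.1134  0.1263] F door [-9.3 -0.1 -0.4]
```

```bash
python3 -m inch '[[[0,0.0006,0],[0,0,-0.004],0],[[0,0.0006,0],[0,0,-0.004],0]]' >/dev/null; python3 ck.py
python3 -m inch '[[[0,0.0006,0],[0,0,-0.004],0]]' >/dev/null; python3 ck.py
```

```text
t 14.7667 a 0.0737 tcp in door(a) [-0.0133 -0.1134  0.1263] F door [-11.1   0.2  -0.5]
t 14.85 a 0.0694 tcp in door(a) [-0.0136 -0.1134  0.1263] F door [-11.5  -1.1   0. ]
```

```bash
python3 -m inch '[[[0,0.0006,0],[0,0,-0.004],0]]' >/dev/null; python3 ck.py
python3 -m inch '[[[0,0.0006,0],[0,0,-0.004],0]]' >/dev/null; python3 ck.py
```

```text
t 14.9333 a 0.0655 tcp in door(a) [-0.0136 -0.1134  0.1263] F door [-13.3   1.   -0.5]
t 15.0167 a 0.0616 tcp in door(a) [-0.0136 -0.1134  0.1263] F door [-12.8  -0.1  -0.5]
```

```bash
python3 -m inch '[[[0,0.0006,0],[0,0,-0.004],0]]' >/dev/null; python3 ck.py
```

```text
t 15.1 a 0.0575 tcp in door(a) [-0.0136 -0.1134  0.1263] F door [-12.7  -0.5  -0.2]
```

```bash
python3 -m inch '[[[0,0.0006,0],[0,0,-0.004],0]]' >/dev/null; python3 ck.py
```

```text
t 15.1833 a 0.0535 tcp in door(a) [-0.0136 -0.1134  0.1263] F door [-12.8   0.3  -0.9]
```

```bash
python3 -m inch '[[[0,0.0005,0],[0,0,-0.004],0]]' >/dev/null; python3 ck.py
```

```text
t 15.2667 a 0.0494 tcp in door(a) [-0.0137 -0.1134  0.1263] F door [-13.9  -1.1  -1.2]
```

```bash
python3 -m inch '[[[0,0.0005,0],[0,0,-0.004],0]]' >/dev/null; python3 ck.py
```

```text
t 15.35 a 0.0454 tcp in door(a) [-0.0137 -0.1134  0.1263] F door [-14.2  -0.5  -0.5]
```

```bash
python3 -m inch '[[[0,0.0005,0],[0,0,-0.004],0]]' >/dev/null; python3 ck.py
```

```text
t 15.4333 a 0.0415 tcp in door(a) [-0.0138 -0.1134  0.1263] F door [-13.8   0.4  -1.7]
```

```bash
python3 -m inch '[[[0,0.0005,0],[0,0,-0.004],0]]' >/dev/null; python3 ck.py
```

```text
t 15.5167 a 0.0373 tcp in door(a) [-0.0138 -0.1133  0.1263] F door [-14.9   0.1  -1.1]
```

```bash
python3 -m inch '[[[0,0.0005,0],[0,0,-0.004],0]]' >/dev/null; python3 ck.py
```

```text
t 15.6 a 0.0334 tcp in door(a) [-0.0138 -0.1134  0.1263] F door [-14.4  -0.2  -0.4]
```

```bash
python3 -m inch '[[[0,0.0005,0],[0,0,-0.004],0]]' >/dev/null; python3 ck.py
```

```text
t 15.6833 a 0.0291 tcp in door(a) [-0.014  -0.1134  0.1263] F door [-14.8   0.3  -2.1]
```

```bash
python3 -m inch '[[[0,0.0005,0],[0,0,-0.004],0]]' >/dev/null; python3 ck.py
```

```text
t 15.7667 a 0.0253 tcp in door(a) [-0.0139 -0.1133  0.1263] F door [-15.7   0.   -0.6]
```

```bash
python3 -m inch '[[[0,0.0005,0],[0,0,-0.004],0]]' >/dev/null; python3 ck.py
```

```text
t 15.85 a 0.0212 tcp in door(a) [-0.0141 -0.1133  0.1263] F door [-15.2   0.5  -1. ]
```

```bash
python3 -m inch '[[[0,0.0005,0],[0,0,-0.004],0]]' >/dev/null; python3 ck.py
```

```text
t 15.9333 a 0.0172 tcp in door(a) [-0.014  -0.1133  0.1263] F door [-16.7   0.3  -0.7]
```

```bash
python3 -m inch '[[[0,0.0005,0],[0,0,-0.004],0]]' >/dev/null; python3 ck.py
```

```text
t 16.0167 a 0.0131 tcp in door(a) [-0.0142 -0.1133  0.1263] F door [-16.6   0.4  -1.8]
```

```bash
python3 -m inch '[[[0,0.0005,0],[0,0,-0.004],0]]' >/dev/null; python3 ck.py
```

```text
t 16.1 a 0.0092 tcp in door(a) [-0.0141 -0.1133  0.1263] F door [-16.5   0.6  -1.4]
```

```bash
python3 -m inch '[[[0,0.0005,0],[0,0,-0.004],0]]' >/dev/null; python3 ck.py
```

```text
t 16.1833 a 0.005 tcp in door(a) [-0.0143 -0.1133  0.1264] F door [-15.9  -0.6  -0.6]
```

```bash
python3 -m inch '[[[0,0.0005,0],[0,0,-0.003],0]]' >/dev/null; python3 ck.py
```

```text
t 16.2667 a 0.0021 tcp in door(a) [-0.0141 -0.1133  0.1263] F door [-17.   -0.7  -0.7]
```

```bash
python3 -m inch '[[[0,0.0004,0],[0,0,-0.003],0]]' >/dev/null; python3 ck.py
```

```text
t 16.35 a -0.0011 tcp in door(a) [-0.0143 -0.1133  0.1264] F door [-18.7  -0.3  -1.4]
```

```bash
python3 -m inch '[[[0,0.0004,0],[0,0,-0.002],0]]' >/dev/null; python3 ck.py
```

```text
t 16.4333 a -0.0029 tcp in door(a) [-0.0141 -0.1133  0.1264] F door [-17.4  -0.1  -1.6]
```

```bash
python3 -m inch '[[[0,0.0004,0],[0,0,-0.003],0]]' >/dev/null; python3 ck.py
```

```text
t 16.5167 a -0.0059 tcp in door(a) [-0.014  -0.1133  0.1264] F door [-17.5  -0.   -2. ]
```

```bash
python3 -m inch '[[[0,0.0004,0],[0,0,-0.003],0]]' >/dev/null; python3 ck.py
```

```text
t 16.6 a -0.0092 tcp in door(a) [-0.0142 -0.1133  0.1264] F door [-19.8  -0.1  -2.3]
```

```bash
python3 -m inch '[[[0,0.0003,0],[0,0,0],0]]' >/dev/null; python3 ck.py
```

```text
t 16.6833 a -0.0093 tcp in door(a) [-0.0141 -0.1133  0.1264] F door [-17.9  -0.7  -1.5]
```

```bash
python3 -m inch '[[[0,0.0003,0],[0,0,0],0]]' >/dev/null; python3 ck.py
```

```text
t 16.7667 a -0.0088 tcp in door(a) [-0.0135 -0.1134  0.1264] F door [-17.3   0.1  -1.5]
```

```bash
python3 -m inch '[[[0,0.0003,0],[0,0,0],0]]' >/dev/null; python3 ck.py
```

```text
t 16.85 a -0.009 tcp in door(a) [-0.0133 -0.1134  0.1264] F door [-18.7  -0.9  -2.1]
```

```bash
python3 -m inch '[[[0,0.0003,0],[0,0,0],0]]' >/dev/null; python3 ck.py
```

```text
t 16.9333 a -0.0092 tcp in door(a) [-0.0132 -0.1134  0.1264] F door [-19.5  -0.1  -1.7]
```

```bash
python3 -m inch '[[[0,0,0],[0,0,-0.02],0]]' >/dev/null; python3 ck.py; python3 -c "
from h import *
s=arm.read_state();print(s['moment'],s['wrist_force'])"
```

```text
t 17.0167 a -0.0293 tcp in door(a) [-0.0155 -0.1132  0.1264] F door [-19.   -0.3  -2.5]
[-2.96596752 -0.24209733 -0.0734305 ] [  1.64005011 -18.97584682  -2.52839247]
```

```bash
python3 -m inch '[[[0,0.0003,0],[0,0,0],0]]' >/dev/null; python3 ck.py
```

```text
t 17.1 a -0.0266 tcp in door(a) [-0.0132 -0.1132  0.1264] F door [-5.  -2.3 -0.7]
```

The tongue snapped: the force fell from 19 N to 5 N. I'm easing off now.

```bash
python3 -m inch '[[[0,-0.004,0],[0,0,0],0],[[0,-0.006,0],[0,0,0],0],[[0,-0.015,0],[0,0,0],0]]' ; python3 ck.py
```

```text
clock: 17.35
position: [0.5879, 0.0359, 0.1261]
eef_rot: [-0.001, -0.035, 0.999, 0.001]
wrist_force: [0.4, 0.2, -1.2]
grip_width: 0.004
finger_force: 0.0
t 17.35 a -0.028 tcp in door(a) [-0.0336 -0.1112  0.1261] F door [ 0.2 -0.4 -1.2]
```

```bash
python3 -m inch '[[[0,-0.01,0],[0,0,0],0],[[0,0,-0.03],[0,0,0],0],[[0,0,-0.04],[0,0,0],0],[[0,0,-0.04],[0,0,0],0],[[0.02,0,-0.04],[0,0,0],0],[[0.03,0,0],[0,0,0],0],[[0,0,0],[0,0,0],0]]' | sed -n '1,2p;4p'
python3 - <<'E'
from h import *
w=optics.snapshot('wrist');s=optics.snapshot('scene')
cv2.imwrite('pics/f.png',np.hstack([cv2.resize(w[:320,200:],(400,300)),cv2.resize(s[180:360,220:460],(400,300))]))
c=cam('wrist')
for a in(0.06,.03,0,-.03):print(a,proj(c,app(L@doorM(a),[[-.004,0,.081],[-.004,-.148,.081]])).round(1).tolist())
cv2.imwrite('pics/f2.png',cv2.resize(w[100:320,330:530],(730,600*220*730//(803*600)) if 0 else (545,600)))
E
```

```text
clock: 17.93
position: [0.5359, 0.0219, 0.2753]
wrist_force: [-1.7, 0.5, -1.3]
0.06 [[370.2, 167.1], [350.8, 323.5]]
0.03 [[370.1, 167.2], [355.4, 323.9]]
0 [[370.1, 167.4], [360.0, 324.2]]
-0.03 [[370.1, 167.5], [364.5, 324.3]]
```

View pics/f.png

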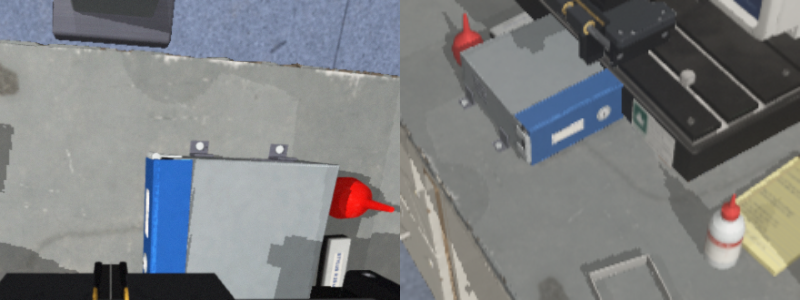

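The door is shut and stays flush, with its top edge parallel to the roof at picture (168,215). The bottle (725,240), blower and stylus case are where they were. The robot is touching nothing.

```bash
python3 -c "
from bench import arm
print(arm.job_done())"
```

```text
the job is handed in; nothing more can be done
None
```

The job is handed in: the tray is home, and the door latched on a clear snap (19 N falling to 5 N) and stayed shut when released. The press peaked at about 20 N, under the 22 N limit, and the bottle, blower and stylus case were left untouched.

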